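# Eject a porous stone with the lever ejector and lay it out to dry

### The arm

A 6-joint arm with a two-finger parallel gripper is mounted at the origin on the work surface. World frame = base frame: x ahead of the robot, y to its left, z up, the work surface at z = 0. Lengths are in m, angles in rad, forces in N, time in s.
With the tool pointing down it reaches from about 0.3 to 0.85 m from the base axis. Payload 4.2 kg.
Tool frame: the origin (TCP) lies between the finger pads; the fingertips stand 17 mm ahead of it and the grasp point (between the pads) lies 2 mm behind it (r.tip_extent is the distance from the TCP to the fingertips, in m); z points along the fingers, y is the line along which they close (so a half turn about z gives the same grasp; the last joint's range is limited). The gripper opens to 91 mm and grips with 3 to 60 N. Pads are 32 mm wide; open, the fingers measure 118 mm over their backs; the gripper's body (76 mm by 178 mm) begins 60 mm behind the grasp point.
Start: joints at [1.255, 0.32, 1.565, -0, 1.257, -0.02], TCP at [0.168, 0.55, 0.231] pointing down, gripper open.
Joint ranges: [-3.11, 3.11], [-0.84, 2.01], [0.21, 2.61], [-1.34, 4.49], [0.05, 2.63], [-2.56, 2.56]. Speed limits (rad/s): [2.57, 2.57, 3.14, 3.14, 3.14, 3.14].

### API

Orientations are given as a rotation vector (axis times angle).
In Python, from bench import r gives the robot as it stands. The module is installed in compiled form; this text tells all that it offers. Calls block until the motion is done:
- r.move_to(position, orientation): joint-space move of the TCP to a pose.
- r.move_l(position, speed=0.15, ori=None): straight line of the TCP; ori=None keeps the orientation; speed is the mean speed in m/s.
- r.move_joints(angles): joint-space move.
- r.move_gripper(opening, grasp_force=None): finger opening in m; grasp_force is the grip in N (None keeps the last); returns when the fingers have stopped.
- r.dwell(seconds).
- r.ik(position, orientation): joint angles nearest the present ones, or None.
- r.read_state(): the state.
- r.get_image(name): name is "side" or "top"; returns a dict with "frame" (420x560x3 uint8, red, green, blue), "z_map" (420x560 float32, m along the optical axis (not along the pixel's ray), 0 where there is no reading), "intrinsics" (3x3 intrinsics, pixels), "R" (3x3) and "t" (3): a world point X has camera coordinates R X + t. Camera axes: x right, y down, z forward; pixel columns grow to the right and rows downward; lengths in m; the calibration is good to about 2 mm. A picture is of the moment at which its call begins.
A pose or a line that the arm cannot do raises r.Unreachable and nothing moves.
- r.hand_in(): hands the job in; it is judged then, once.
The state is a dict: "t": time; "q": joint angles; "qd": joint speeds; "joint_torque": joint torques, N m; "eef_pos": TCP position; "eef_rot": TCP orientation; "ft_force": force on the tool from outside, world axes, zero at the start; "torque": the same for the moment, N m; "finger_gap": finger opening in m; "gripper_force": force on a finger pad.
Only numpy, scipy, OpenCV 4.12 (cv2) and the standard library are available. Lean on these libraries where they do the work, as an engineer would, in place of code of your own. Each camera call takes 0.05 s, during which the arm holds its last target. There are 200 camera calls.

### The job

The porous stone is stuck deep in the ring clamped on the lever ejector. Press the lever's thumb plate down, gently, until the lever is pressing on the rubber stop beneath it, keep it there a moment so that its other end has pushed the stone up out of the ring, then let go. Draw the stone out and lay it gently, flat, in the empty part of the drying tray, without disturbing the two stones already there or the tins and the beaker.

Things in the scene. Friction and masses are not known exactly. Their poses are not given: they have to be found in the camera images.
- ejector: Lever ejector, fixed: cream base 250 x 110 x 14 mm. Origin: under the base, z up; +x towards the ring seat, -x towards the thumb plate (x = -135 mm, overhanging the base). Round seat (92 mm wide, at x = +80 mm, top at z = 84 mm) with the clamped steel ring: bore 62.6, outside 67, height 20 mm, clamp screws round its foot. Its piston rises 3 mm for every 10 mm that the thumb plate goes down.
- ring_rim (a point): Centre of the ring's open mouth, in the plane of its upper rim, 104 mm above the bench.
- lever: Light steel lever, bar 12 x 12 mm. Origin on its pivot pin, 56 mm above the bench; x runs along the bar to the ring. Starts thumb end 0.16 rad above level; pressing it down tips the other end up under the piston. Moving it takes 2 to 5 N at the thumb plate, pressed slowly; on the stop this rises by 4 to 8 N per mm, and over 15 N overloads it. Let go, it springs back up.
- thumb (a point): Centre of the upper face of the lever's flat light-grey thumb plate (44 x 44 x 5 mm), 165 mm from the pivot, 93 mm above the bench when the lever is up.
- stop: Stop of the lever: a boss on the base, 130 mm from the pivot towards the thumb plate, with a screw tipped with a firm rubber buffer. Origin: foot of the boss, 14 mm above the bench. The screw is set differently every time and its height is not measured: the lever meets the buffer after the thumb plate has gone down 38 to 54 mm, to be found by feel.
- stone: Porous stone, plain grey-beige disc, diameter 60, thickness 14 mm, about 85 g. Origin: centre of its underside, z up. Starts tight in the ring, its top 6 mm below the rim, held by friction (about 7 N), and stays where it is pushed to. After the lever has been on its stop it stands 5 to 11 mm proud and can be gripped by its edge from above, fingertips just above the rim, and drawn straight up.
- tray: Drying tray, fixed, stainless, 220 (x) x 160 (y) x 24 mm outside, walls and floor 3 mm thick. Origin: centre of its underside, z up; its floor is at z = 3 mm. Two stones lie in its +x half; the -x half is empty.
- stone_b: A second, identical stone lying in the tray's +x half (about x = 68, y = +36 mm of the tray). Origin: centre of its underside.
- stone_c: A third, identical stone lying in the tray's +x half (about x = 68, y = -36 mm of the tray). Origin: centre of its underside.
- balance: Electronic balance, fixed bystander, 210 (x) x 165 (y) x 66 mm with its pan. Origin: centre of its underside. It stands on the other side of the ejector from the tray.
- tin_a: Closed aluminium moisture tin, 57 mm in diameter, 36 mm high, bystander. Origin: centre of its underside.
- tin_b: Another such tin, bystander. Origin: centre of its underside.
- beaker: Empty glass beaker, 68 mm in diameter, 85 mm high, bystander. Origin: centre of its underside.
Not all that is in view belongs to the job. Leave any pink or red look-alike of the stone alone.

How it is judged:
By the outcome, as a careful person would: the job done as asked, in the order asked, and still so for the second after the job is handed in, with the robot touching nothing.
It also fails if it takes over 51 s, if anything falls off the work surface, if the arm or the gripper's body presses on something with over 40 N, if the wrist force passes 120 N, or if a joint passes its speed limit or range.

## Working session

There is one attempt and no reset: what is moved stays moved. The work goes in short steps, each a Python script; the robot and the scene stay as the last script left them, time stands still between calls to the robot, and variables do not carry over. Pictures are saved under pics/ and viewed, at most 10 in all, crops included, and the job is handed in when it is done.

```bash
mkdir -p pics; cat > h.py <<'E'
import numpy as np, cv2
from bench import r
def grab(n):
    im=r.get_image(n); np.savez(f'{n}.npz',**im); return im
def w(im,u,v,z=None):
    """world point of pixel; from depth, or on the plane z"""
    K,R,t=im['intrinsics'],im['R'],im['t']
    d=np.linalg.inv(K)@[u,v,1]
    if z is None:
        return R.T@(d*im['z_map'][int(v),int(u)]-t)
    c=-R.T@t; e=R.T@d
    return c+e*(z-c[2])/e[2]
def cloud(im):
    K,R,t=im['intrinsics'],im['R'],im['t']
    v,u=np.mgrid[:420,:560]; Z=im['z_map'].astype(float)
    d=np.linalg.inv(K)@np.stack([u.ravel(),v.ravel(),np.ones(u.size)])*Z.ravel()
    P=(R.T@(d-t[:,None])).T.reshape(420,560,3); P[Z==0]=np.nan; return P
def save(im,name,crop=None,s=1):
    f=im['frame'][:,:,::-1]
    if crop: a,b,c,d=crop; f=f[b:d,a:c]
    cv2.imwrite('pics/'+name,cv2.resize(f,None,fx=s,fy=s,interpolation=cv2.INTER_CUBIC))
E
python3 - <<'E'
from h import *
for n in('top','side'): save(grab(n),n+'1.png',s=1.4)
print(r.read_state())
E
```

```text
{'t': 0.1, 'q': array([ 1.25500857e+00,  3.20241775e-01,  1.56552675e+00, -2.20605118e-05,
        1.25735529e+00, -2.00149729e-02]), 'qd': array([ 0.00067195, -0.00294712, -0.00194185, -0.00030646, -0.00068291,
       -0.00136352]), 'joint_torque': array([ 2.05373190e-04, -4.13340962e+01, -2.32513690e+01,  7.29662832e-02,
        4.21818614e-02, -4.88103569e-05]), 'eef_pos': array([0.16749089, 0.54964954, 0.23020814]), 'eef_rot': array([-4.62861780e-01, -3.10706936e+00,  2.37665650e-03]), 'ft_force': array([-0.07858709,  0.34510095,  0.91787914]), 'torque': array([-0.0172348 , -0.01463635, -0.04234487]), 'gripper_force': 0.0, 'finger_gap': 0.09135277825931874}
```

View pics/top1.png

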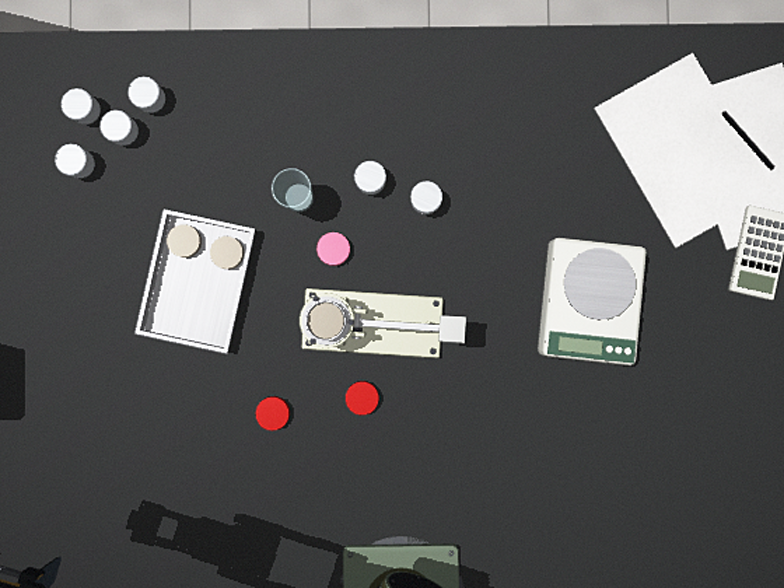

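View pics/side1.png

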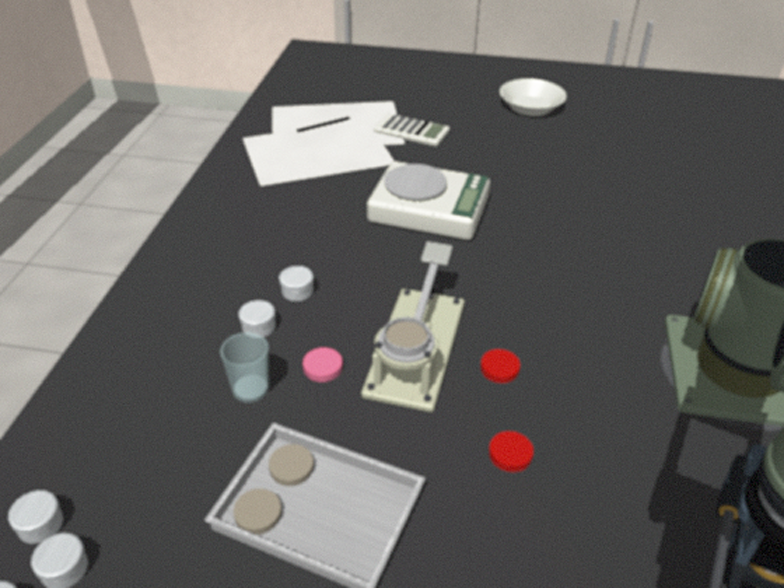

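Top view: the ring with the grey-beige stone is at about (327,321) and the thumb plate at (453,329). Possible look-alikes are pink (333,249), red (272,413) and (362,398), and the tray stones (184,241) and (227,252). I choose the stone in the ring. The tray's empty part is around (195,310).

```bash
python3 - <<'E'
from h import *
np.set_printoptions(precision=4,suppress=True)
im=dict(np.load('top.npz')); P=cloud(im); s=1.4
save(im,'crop1.png',(90,140,350,265),3)
for n,(u,v) in dict(thumb=(453,329),stone=(327,321),b=(184,241),c=(227,252),pink=(333,249),beaker=(298,197),tin=(370,177),tin2=(427,197),floor=(190,315),bal=(600,285)).items():
    print(n,w(im,u/s,v/s))
Z=P[...,2]
def blob(name,u0,v0,u1,v1,zl,zh):
    sub=np.zeros(Z.shape,bool); sub[int(v0/s):int(v1/s),int(u0/s):int(u1/s)]=1
    m=sub&(Z>zl)&(Z<zh); q=P[m]
    print(name,m.sum(),'mean',q.mean(0),'rect',cv2.minAreaRect((q[:,:2]*1000).astype(np.float32)), 'circ',cv2.minEnclosingCircle((q[:,:2]*1000).astype(np.float32)))
blob('thumb',435,310,475,350,.085,.1)
blob('ringrim',290,280,365,360,.1,.11)
blob('seat+',290,280,365,360,.078,.11)
blob('base',290,280,450,365,.008,.02)
blob('traywall',125,200,265,365,.02,.03)
blob('tray all',125,200,265,365,.001,.03)
blob('stoneb',165,222,204,262,.012,.022)
blob('stonec',208,233,246,272,.012,.022)
blob('lever',365,305,435,345,.06,.1)
E
```

```text
thumb [ 0.4876 -0.0922  0.095 ]
stone [0.5035 0.117  0.1012]
b [0.6502 0.3828 0.0164]
c [0.6297 0.3061 0.0134]
pink [0.6329 0.1145 0.0119]
beaker [0.7301 0.1784 0.0038]
tin [0.7586 0.0453 0.0331]
tin2 [ 0.7216 -0.0559  0.0324]
floor [0.5167 0.3774 0.0006]
bal [ 0.5594 -0.3499  0.0629]
thumb 356 mean [ 0.4888 -0.0901  0.0931] rect ((489.1041564941406, -86.57879638671875), (51.32203674316406, 43.540836334228516), 83.97383880615234) circ ((488.9691467285156, -90.08043670654297), 29.160903930664062)
ringrim 165 mean [0.5061 0.1211 0.1026] rect ((505.4206848144531, 120.33110809326172), (65.29110717773438, 62.53922653198242), 89.0694580078125) circ ((505.3167419433594, 120.03694152832031), 33.29623794555664)
seat+ 1179 mean [0.5053 0.1189 0.0931] rect ((505.3351135253906, 120.01260375976562), (90.32383728027344, 87.43791198730469), 89.2264404296875) circ ((505.3020935058594, 119.79695892333984), 45.778846740722656)
base 2590 mean [0.4976 0.0152 0.0139] rect ((499.3266906738281, 45.104949951171875), (249.66297912597656, 109.84395599365234), 85.55030822753906) circ ((500.1703186035156, 45.65
[... 384 characters left out ...]
68798828) circ ((581.0744018554688, 369.3680419921875), 195.36810302734375)
stoneb 450 mean [0.6525 0.3853 0.0166] rect ((652.87841796875, 388.45709228515625), (67.62351989746094, 59.2647590637207), 81.36383819580078) circ ((658.5535278320312, 389.6259765625), 38.13813400268555)
stonec 441 mean [0.6295 0.3069 0.0168] rect ((628.8366088867188, 303.73065185546875), (65.89518737792969, 57.43673324584961), 81.64459991455078) circ ((623.470947265625, 302.8064270019531), 37.43717956542969)
lever 261 mean [0.4962 0.0004 0.0737] rect ((500.589111328125, -0.8343544006347656), (116.74422454833984, 42.908451080322266), 89.80075073242188) circ ((499.9711608886719, 0.06921219080686569), 60.8310432434082)
```

View pics/crop1.png

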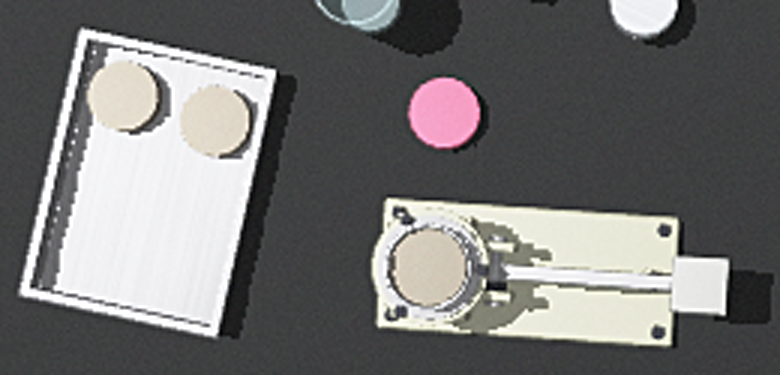

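Crop: the stone sits in the ring at crop (428,266), with the thumb plate at (700,285) to its right. It is the only grey-beige disc inside the ring. The positions agree with the stated geometry: thumb z = 0.093, and 0.21 m from ring to thumb. Now to press the lever.

```bash
cat >> h.py <<'E'
from scipy.spatial.transform import Rotation as Ro
def down(ang):
    """tool down, closing line at world angle ang (deg), half-turn nearest present wrist"""
    best=None
    p=r.read_state()['eef_pos']
    for k in(0,180):
        a=np.radians(ang+k); y=np.array([np.cos(a),np.sin(a),0]); z=np.array([0,0,-1.])
        o=Ro.from_matrix(np.c_[np.cross(y,z),y,z]).as_rotvec(); q=r.ik(p,o)
        if q is not None:
            c=abs(np.array(q)-r.read_state()['q']).max()
            if best is None or c<best[0]: best=(c,o)
    return best[1]
def fz(n=5):
    f=[]
    for _ in range(n): r.dwell(.02); f.append(r.read_state()['ft_force'][2])
    return np.mean(f)
E
python3 - <<'E'
from h import *
o=down(85.5); te=r.tip_extent; print(te,o)
r.move_gripper(0.0)
r.move_to([.489,-.090,.093+te+.025],o)
s=r.read_state(); print(s['t'],s['eef_pos'],s['q'],s['finger_gap'],[round(fz(),2) for _ in range(4)])
x,y=s['eef_pos'][:2]
t0=r.read_state()['t']
r.move_l([.489,-.090,.093+te+.006],speed=.05); print(fz(),r.read_state()['t']-t0)
E
```

```text
0.017 [0.12333835 3.1391706  0.        ]
4.025 [ 0.48925417 -0.08942409  0.13510419] [-2.04027847e-01  2.84157458e-01  1.88163916e+00  2.31461787e-04
  9.75477524e-01 -1.69728298e+00] 0.00016181727885352444 [np.float64(-0.02), np.float64(0.33), np.float64(0.1), np.float64(-0.05)]
-0.23733844032552526 0.6166999999999998
```

```bash
python3 - <<'E'
from h import *
te=r.tip_extent; log=[]
def go(z,v):
    r.move_l([.489,-.090,z+te],speed=v); f=fz(3); s=r.read_state()
    log.append((round(z*1e3,1),round((s['eef_pos'][2]-te)*1e3,1),round(f,2),round(s['t'],2))); return f
for z in np.arange(.093,.0575,-.006): 
    if go(z,.03)>8: break
while z>.034:
    z-=.0008; f=go(z,.02)
    if f>8.5: break
print(*log,sep='\n')
E
```

```text
(np.float64(93.0), np.float64(93.1), np.float64(1.19), 5.38)
(np.float64(87.0), np.float64(87.0), np.float64(2.69), 5.78)
(np.float64(81.0), np.float64(80.9), np.float64(2.92), 6.17)
(np.float64(75.0), np.float64(74.9), np.float64(1.85), 6.58)
(np.float64(69.0), np.float64(68.9), np.float64(2.03), 6.97)
(np.float64(63.0), np.float64(63.0), np.float64(2.89), 7.38)
(np.float64(62.2), np.float64(62.2), np.float64(4.4), 7.67)
(np.float64(61.4), np.float64(61.4), np.float64(4.63), 7.97)
(np.float64(60.6), np.float64(60.6), np.float64(4.23), 8.28)
(np.float64(59.8), np.float64(59.8), np.float64(4.47), 8.57)
(np.float64(59.0), np.float64(59.0), np.float64(4.47), 8.88)
(np.float64(58.2), np.float64(58.2), np.float64(3.83), 9.18)
(np.float64(57.4), np.float64(57.4), np.float64(4.73), 9.47)
(np.float64(56.6), np.float64(56.6), np.float64(5.0), 9.78)
(np.float64(55.8), np.float64(55.8), np.float64(4.66), 10.07)
(np.float64(55.0), np.float64(55.3), np.float64(7.07), 10.38)
(np.float64(54.2), np.float64(54.8), np.float64(9.64), 10.68)
```

```bash
python3 - <<'E'
from h import *
np.set_printoptions(precision=4,suppress=True)
te=r.tip_extent
r.dwell(.8); print(fz())
r.move_l([.489,-.090,.1+te],speed=.06)
r.move_l([.489,-.090,.17+te],speed=.2)
r.move_gripper(.088)
for n in('top','side'): grab(n)
im=dict(np.load('top.npz')); P=cloud(im); Z=P[...,2]
save(dict(np.load('side.npz')),'side2.png',(230,150,370,310),4.5 if 0 else 3.7)
save(im,'top2.png',(190,190,360,270),4)
sub=np.zeros(Z.shape,bool); sub[195:265,200:262]=1
q=P[sub&(Z>.1)]; print(np.histogram(q[:,2]*1e3,bins=range(98,122,2)))
hi=P[sub&(Z>.107)]; print(len(hi),hi.mean(0),cv2.minEnclosingCircle((hi[:,:2]*1e3).astype(np.float32)))
print(r.read_state()['t'])
E
```

```text
9.718692656739119
(array([  0,  13,  32,  69, 115, 217, 144,  27,   2,   0,   0]), array([ 98, 100, 102, 104, 106, 108, 110, 112, 114, 116, 118, 120]))
460 [0.5059 0.12   0.1096] ((506.0563049316406, 118.48628997802734), 31.11355972290039)
14.425
```

View pics/side2.png

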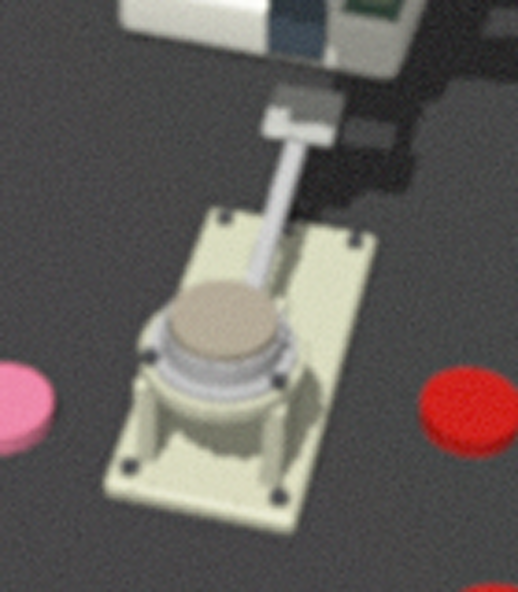

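View pics/top2.png

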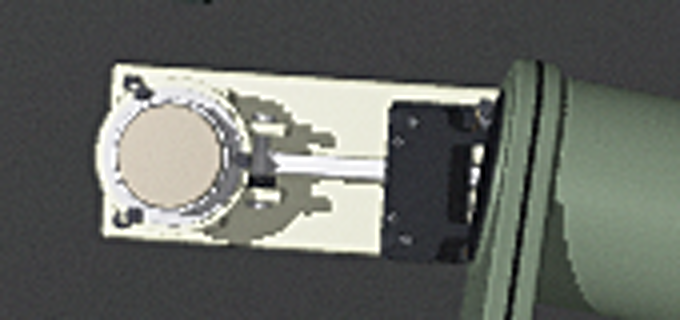

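The stone stands about 6 mm proud (side crop, top at about (222,318)) and the lever is back up. Now to grip it.

```bash
python3 - <<'E'
from h import *
np.set_printoptions(precision=4,suppress=True)
te=r.tip_extent; o=down(77); c=[.506,.1195]
r.move_to(c+[.150+te],o)
r.move_l(c+[.113+te],speed=.12); f0=fz()
r.move_l(c+[.1055+te],speed=.03); s=r.read_state()
print(f0,fz(),s['eef_pos'],s['ft_force'],s['t'])
r.move_gripper(.05,30); s=r.read_state()
print('grip',s['finger_gap'],s['gripper_force'],s['ft_force'],s['torque'],s['eef_pos'])
r.move_l(c+[.1205+te],speed=.03); s=r.read_state()
print('drawn',s['finger_gap'],s['gripper_force'],s['ft_force'],s['t'])
r.move_l(c+[.165+te],speed=.12); s=r.read_state()
print('up',s['finger_gap'],s['gripper_force'],s['ft_force'],s['t'])
for n in('top','side'): grab(n)
save(dict(np.load('side.npz')),'side3.png',(200,80,400,310),2.5)
E
```

```text
0.09119829573792379 -0.10608944226087705 [0.5059 0.1195 0.1224] [-0.3864  1.0327 -0.7318] 16.2167
grip 0.05851072096122564 29.999251663684845 [ 0.2265  3.7465 -0.8195] [ 0.4049 -0.085  -0.1326] [0.5062 0.12   0.1226]
drawn 0.05849174069482608 29.999525249004364 [ 0.6522  0.4117 -1.8215] 17.525
up 0.058481848196931904 29.999488592147827 [ 0.1844 -0.1373 -1.9984] 18.05
```

View pics/side3.png

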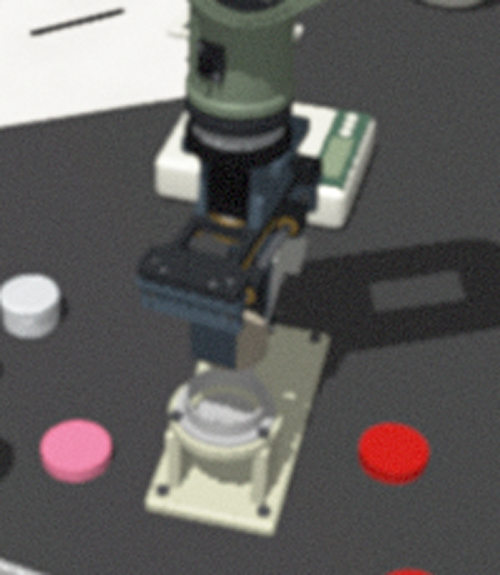

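The ring is empty and the stone is in the grip, at about (250,338). It looks as if it may be tilted, so I'll look closer.

```bash
python3 - <<'E'
from h import *
np.set_printoptions(precision=4,suppress=True)
im=dict(np.load('side.npz')); save(im,'side3z.png',(255,170,335,240),8)
P=cloud(im); print('cam',-im['R'].T@im['t'])
for v in range(200,230,3): print(v,*[P[v,u].round(3) for u in range(292,310,4)])
E
```

```text
cam [0.4007 0.8942 0.8429]
200 [0.492 0.215 0.28 ] [0.486 0.208 0.276] [0.483 0.181 0.255] [0.485 0.093 0.183] [ 0.489 -0.033  0.081]
203 [0.492 0.212 0.271] [0.486 0.21  0.271] [0.493 0.088 0.17 ] [0.485 0.091 0.174] [ 0.488 -0.026  0.078]
206 [0.493 0.204 0.258] [0.486 0.207 0.262] [0.492 0.095 0.168] [0.484 0.093 0.168] [ 0.488 -0.026  0.069]
209 [0.493 0.203 0.25 ] [0.486 0.205 0.253] [0.491 0.104 0.168] [0.483 0.101 0.167] [ 0.49  -0.055  0.035]
212 [0.493 0.203 0.244] [0.485 0.207 0.249] [0.489 0.113 0.168] [0.482 0.112 0.169] [ 0.49  -0.059  0.023]
215 [0.498 0.162 0.201] [0.495 0.125 0.17 ] [0.488 0.119 0.166] [0.481 0.118 0.166] [ 0.489 -0.049  0.022]
218 [0.498 0.162 0.193] [0.494 0.132 0.168] [0.487 0.13  0.168] [0.479 0.128 0.168] [ 0.488 -0.048  0.013]
221 [0.498 0.16  0.184] [0.493 0.142 0.169] [0.485 0.139 0.168] [0.478 0.136 0.167] [ 0.487 -0.04   0.011]
224 [0.498 0.161 0.178] [0.492 0.146 0.166] [0.485 0.141 0.162] [0.478 0.133 0.157] [ 0.485 -0.028  0.013]
227 [0.498 0.157 0.166] [0.492 0.146 0.157] [0.485 0.14  0.154] [ 0.492 -0.012  0.016] [ 0.483 -0.013  0.017]
```

View pics/side3z.png

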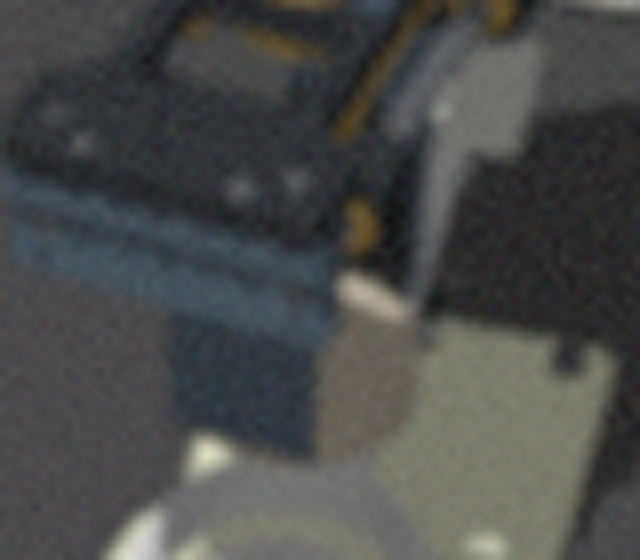

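The top face reads z ≈ 0.168 across y = 0.09–0.14, so the stone is level in the grip. Now to place it.

```bash
python3 - <<'E'
from h import *
np.set_printoptions(precision=4,suppress=True)
te=r.tip_extent; o=down(77); c=[.530,.3726]
r.move_l([.506,.1195,.19+te],speed=.12)
r.move_l(c+[.12+te],speed=.15,ori=o)
r.move_l(c+[.022+te],speed=.08); r.dwell(.2); f0=fz(); z=.0175
r.move_l(c+[z+te],speed=.02); log=[]
while z>.0085:
    z-=.0005; r.move_l(c+[z+te],speed=.01); f=fz(3)-f0; log.append((round(z*1e3,1),round(f,2)))
    if f>1.5: break
print(log,r.read_state()['t'])
r.move_gripper(.064); r.dwell(.1)
r.move_gripper(.074); s=r.read_state(); print(s['finger_gap'],s['ft_force'],s['t'])
r.move_l(c+[.06+te],speed=.06)
r.move_l(c+[.2+te],speed=.2)
r.move_to([.4,.0,.26],o)
for n in('top','side'): grab(n)
im=dict(np.load('top.npz')); P=cloud(im); save(im,'top4.png',(80,100,350,270),2.9)
Z=P[...,2]
for n,(a,b,e,f) in dict(b=(118,158,146,188),c=(148,166,176,195),new=(110,195,165,240)).items():
    sub=np.zeros(Z.shape,bool); sub[b:f,a:e]=1; q=P[sub&(Z>.013)&(Z<.0205)]
    hsv=None; print(n,len(q),q.mean(0),q[:,2].std())
print(r.read_state()['t'])
E
```

```text
[(17.0, np.float64(0.15)), (16.5, np.float64(0.1)), (16.0, np.float64(0.31)), (15.5, np.float64(-0.28)), (15.0, np.float64(0.18)), (14.5, np.float64(0.72)), (14.0, np.float64(0.27)), (13.5, np.float64(0.67)), (13.0, np.float64(3.25))] 25.15
0.07387034293016072 [-0.4952 -0.7187  0.6943] 25.9583
b 426 [0.652  0.3846 0.0165] 0.0017240907896192597
c 404 [0.629  0.3072 0.0168] 0.0017259508915614015
new 432 [0.5292 0.3727 0.0168] 0.0016713150189257811
29.3167
```

View pics/top4.png

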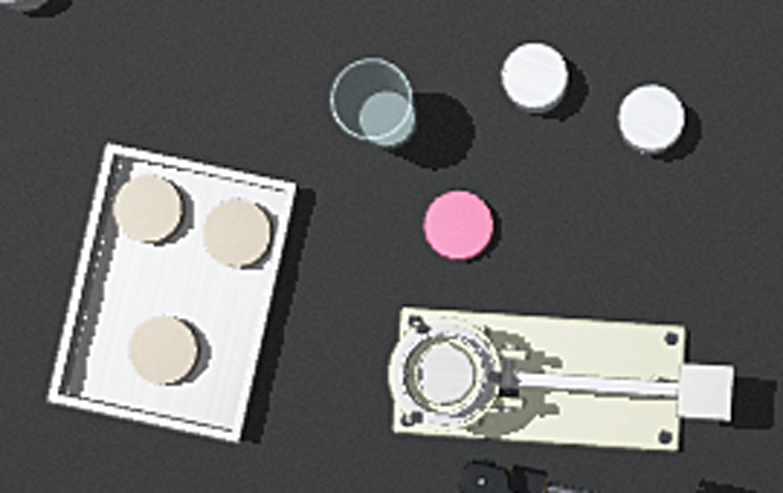

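The stone lies flat in the tray's empty half at (163,350). The other two stones, the tins and the beaker have not moved, and the robot is clear.

```bash
python3 -c "
from bench import r
print(r.hand_in())"
```

```text
the job is handed in; nothing more can be done
None
```

The lever was pressed onto its stop at about 9.7 N, held about 0.9 s and released; the stone was drawn out and now lies flat in the tray's empty half with everything else undisturbed; I handed in at about 29 s, and no verdict was shown.

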